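# Wedge up the front of the balance platform and hold it

## Task

The platform under the pocket balance has to be shimmed up at the front. First press the pad of the sprung hold-down lever until it snaps down and stays down by itself; then take the wedge by its upright handle, set it flat on the stand's base in front of the platform, thin end first, and slide it straight in under the platform's front edge until the front feet just lift off the base, about 3 mm. Finish while still gripping the wedge there, flat on the base and carrying the platform, without touching the platform yourself, and leave everything else on the bench where it is.

Things in the scene. Friction and masses are not known exactly. Their poses are not given: they have to be found in the camera images.
- stand: fixed aluminium base plate, 320 x 200 x 8 mm (top face z = 8 mm); place and yaw vary. Origin under it on its centre line; x points from the bare front apron to the hinge, y to the lever side. It runs from x = -210 mm (front edge, nearest the robot) to +110 mm; the platform covers it from x = -94 mm. The wedge goes in along +x at y = 0; the mouth between the feet is 118 mm wide.
- platform: hinged steel plate 172 x 160 x 8 mm carrying a fixed pocket balance (110 x 85 mm, top 43 mm over the bench, open clear lid at the far end up to 100 mm); about 0.7 kg, 2.5 to 4.5 N at its front edge. Origin mid hinge line at stand (85, 0, 8) mm; axes as the stand's. Rests on two feet 7 mm high at the front corners (stand x = -79, y = +-66 mm). A lever finger keeps it down until released.
- front_foot (a point): point on the platform under the middle of its front edge, level with the feet's undersides: stand (-90, 0, 8) mm with the feet on the base; its rise above that is the lift. The front edge is a round bar 8 mm thick along y straight above this point, its underside 7 mm above the base's top.
- clamp (a joint): hold-down lever at the stand's +y side, along stand y, hinged about stand x at (-50, 118, 36) mm between two cheeks 44 mm high. 0 = up, inner end over the platform's edge; 0.26 rad = outer pad fully down. Over-centre spring: the pad takes about 6 N at first, less further down; past 0.18 rad it snaps to 0.26 and stays (3 N up at the pad would release it).
- clamp_pad (a point): centre of the top of the lever's black pressing pad, 34 x 30 mm; up: stand (-50, 178, 48) mm. It sinks 16 mm to the snapped-down stop.
- wedge: loose aluminium wedge, 0.15 kg, 107 x 36 mm, on its flat sole, on the bench left or right of the stand, thin end roughly away from the robot. Origin on the sole under the middle of the handle; x points to the thin end. Handle: upright block, x +-16 mm, 20 mm wide (grip across y), 50 mm high. The ramp falls straight from 15 mm thick at x = 16 mm to 3 mm at x = 91 mm (slope 0.16).
- wedge_tip (a point): middle of the wedge's thin end, on the sole (wedge x = 91 mm). Slid in on the base, the ramp meets the front bar when this point is about 28 mm past the bar's middle; 3 mm of lift is reached about 50 mm past it (contacts give a little), each further mm adds 0.16 mm.
- jar: bystander: closed jar, 56 mm across, 75 mm high, on the other side of the stand from the wedge; origin at the centre of its underside
- vial: bystander: small bottle, 26 mm across, 50 mm high, right of the stand; origin at the centre of its underside
- block: bystander: flat rectangular aluminium block without slope or handle, 60 x 30 x 20 mm, left of the stand; origin at the centre of its underside
- wash: bystander: bottle, 66 mm across, 150 mm high, right at the back; origin at the centre of its underside
- beaker: bystander: glass beaker, 72 mm across, 90 mm high, left at the back; origin at the centre of its underside
- pen: bystander: marker pen, 130 x 10 x 10 mm, front left; origin at the centre of its underside
- dish: bystander: small steel dish, 60 mm across, 14 mm high, front right; origin at the centre of its underside
Things that resemble listed ones, but are neither listed nor needed, are in the scene too. Leave any green or yellow look-alike of the wedge alone.

How it is judged:
By the outcome, as a careful person would: the job done as asked, in the order asked, and still so for the second after the job is handed in, while the arm keeps its last pose, push and grip.
It also fails if it takes over 64 s, if anything falls off the work surface, if the arm or the gripper's body presses on something with over 40 N, if the wrist force passes 120 N, or if a joint passes its speed limit or range.

## Robot

A 6-joint arm with a two-finger parallel gripper is mounted at the origin on the work surface. World frame = base frame: x ahead of the robot, y to its left, z up, the work surface at z = 0. Lengths are in m, angles in rad, forces in N, time in s.
With the tool pointing down it reaches from about 0.325 to 0.775 m from the base axis. Payload 5.5 kg.
Tool frame: the origin (TCP) lies on the centre line of the jaws, within the pads' length; the fingertips stand 25 mm ahead of it and the grasp point (between the pads) lies 6 mm ahead of it (robot.tip_extent is the distance from the TCP to the fingertips, in m); z points along the fingers, y is the line along which they close (so a half turn about z gives the same grasp; the last joint's range is limited). The gripper opens to 88 mm and grips with 3 to 60 N. Pads are 20 mm wide; open, the fingers measure 115 mm over their backs; the gripper's body (75 mm by 178 mm) begins 61 mm behind the grasp point.
Start: joints at [-1.363, 0.091, 1.231, -0, 1.82, -0.057], TCP at [0.157, -0.579, 0.248] pointing down, gripper open.
Joint ranges: [-2.87, 2.87], [-0.86, 2.18], [0.17, 2.46], [-1.51, 4.65], [0.06, 2.69], [-2.65, 2.65]. Speed limits (rad/s): [2.57, 2.57, 3.01, 3.14, 3.14, 3.14].

## Interface

Orientations are given as [roll, pitch, yaw] about the fixed x, y, z axes, in that order (R = Rz(yaw) Ry(pitch) Rx(roll)).
In Python, from bench import robot gives the robot as it stands.
- The arm moves only by the tool send_rows, never from a script. Its argument "targets" is a list of rows, each a list of 4 numbers: the shift along the tool's x, y, z in units of 60 mm (1.0 is 60 mm), then the turn about the tool's z in units of 5 degrees (1.0 is 5 degrees). A call has 1 to 10 rows; each row is the pose to reach, as a shift and turn from the pose commanded when the call began, along the tool's axes at that moment; what a row does not reach only later rows make up. A row lasts 1/8 s, in which the tool goes at most 62.5 mm and 10.7 degrees, less where a joint would pass 70% of its speed; a pose out of reach is approached as far as the arm can. A call with a gripper value outside its range is refused whole. "gripper" is the opening, from 0 (shut) to 1 (fully open), set as the call begins (left out, the last holds). The fingers move at their own pace and stop on an object; "newtons" is the grip in N (left out, the last holds). Time passes only in rows, so rows that repeat a pose let the fingers close. It gives the time, the measured TCP pose, the force, the opening and the grip force at its end, in the units of the state.
- robot.get_state(): the state, without advancing time (a new reading comes with each control period).
- robot.read_camera(name): name is "side" or "top" or "wrist"; returns the picture (384x512x3 uint8, red, green, blue); there is no depth.
- robot.calibration(name): a dict with "fx", "fy", "cx", "cy" (pixels), "D" ([k1, k2, p1, p2, k3] as OpenCV has them; the pictures are not rectified), "R" (3x3) and "t" (3): a world point X has camera coordinates R X + t; the wrist camera has in their place "hand_eye" (4x4, takes a point from camera to tool coordinates, whose origin is the TCP and whose axes are the flange's). Camera axes: x right, y down, z forward; pixel columns grow to the right and rows downward; lengths in m; the calibration is good to about 2 mm. A picture is of the moment at which its call begins: read the wrist's pose just before it. calibration takes no time and is no camera call.
- robot.sign_off(): hands the job in; it is judged then, once.
Trained networks look in the newest picture that a camera, given by its name, has taken for a name from the list of things; names that differ only in an ending like _2 or _b are one class to them, and where a whole thing is asked for, a point or a joint stands for the part that bears it (a point fixed in the world has none). Each returns a list of dicts, best first, with "score" (0 to 1); they miss things now and then, are a little off and sometimes report something else, mostly with a low value. They report only what shows in the picture. A call takes as long as a camera call. They do not tell look-alikes from the thing itself.
- robot.recognise(query, camera): "uv" ([column, row] in pixels, amid what is visible of it).
- robot.tip_of(query, camera): "uv" ([column, row] in pixels: a listed point, or the origin of a listed thing).
The state is a dict: "clock": time; "joint_positions": joint angles; "joint_vel": joint speeds; "joint_efforts": joint torques, N m; "tool_pos": TCP position; "ee_rot": TCP orientation; "contact_force": force on the tool from outside, world axes, zero at the start; "moment": the same for the moment, N m; "width": finger opening in m; "grasp_force": force on a finger pad.
Only numpy, scipy, OpenCV 4.12 (cv2) and the standard library are available. Lean on these libraries where they do the work, as an engineer would, in place of code of your own. Each camera call takes 0.05 s, during which the arm holds its last target. There are 200 camera calls.

## Working session

There is one attempt and no reset: what is moved stays moved. The work goes in short steps, Python scripts to look and compute and a tool call to move; the robot and the scene stay as the last step left them, time stands still between calls to the robot, and variables do not carry over. Pictures are saved under pics/ and viewed, at most 10 in all, crops included, and the job is handed in when it is done.

Besides the shell and the picture viewer there is one more tool, called by a JSON object that holds its "fn" and its "kwargs". send_rows: Moves the arm, as the interface text tells. Its arguments: {"type":"object","properties":{"targets":{"type":"array"},"gripper":{"type":"number"},"newtons":{"type":"number"}},"required":["targets"]}

```bash
mkdir -p pics; ls
cat > h.py <<'E'
import numpy as np, cv2
from scipy.spatial.transform import Rotation as Ro
from bench import robot
def cam(n):
    c=robot.calibration(n); K=np.array([[c['fx'],0,c['cx']],[0,c['fy'],c['cy']],[0,0,1]]); D=np.array(c['D'],float)
    if 'R' in c: return K,D,np.array(c['R']),np.array(c['t'])
    s=robot.get_state(); T=np.eye(4); T[:3,:3]=Ro.from_euler('xyz',s['ee_rot']).as_matrix(); T[:3,3]=s['tool_pos']
    M=np.linalg.inv(T@np.array(c['hand_eye'])); return K,D,M[:3,:3],M[:3,3]
def on_z(uv,z,C):
    K,D,R,t=C; p=cv2.undistortPoints(np.array([[uv]],float),K,D)[0,0]
    d=R.T@np.array([p[0],p[1],1]); o=-R.T@t; return o+d*(z-o[2])/d[2]
def proj(X,C):
    K,D,R,t=C; return cv2.projectPoints(np.atleast_2d(np.array(X,float)),cv2.Rodrigues(R)[0],t,K,D)[0][:,0]
def snap(n,f=None):
    C=cam(n); im=robot.read_camera(n)
    if f: cv2.imwrite('pics/'+f,cv2.cvtColor(im,cv2.COLOR_RGB2BGR))
    return C,im
def world(p,s): # stand pose s=(x,y,yaw)
    c,n=np.cos(s[2]),np.sin(s[2]); p=np.array(p,float); return np.array([s[0]+c*p[0]-n*p[1],s[1]+n*p[0]+c*p[1],p[2]])
E
python3 - <<'E'
from h import *
for n in('top','side'):
    C,im=snap(n,n+'1.png'); print(n,'campos',-C[2].T@C[3])
    for q,z in [('front_foot',.008),('clamp_pad',.048),('wedge_tip',0),('wedge',0),('stand',0),('platform',.008),('jar',0),('vial',0),('block',0),('pen',0),('dish',0)]:
        for r in robot.tip_of(q,n)[:3]: print(q,np.round(r['uv'],1),round(r['score'],2),np.round(on_z(r['uv'],z,C),4))
print(robot.get_state())
E
```

```text
pics
top campos [0.35429072 0.01479063 1.24613064]
front_foot [280.8 173.6] 0.56 [ 0.5583 -0.0852  0.008 ]
wedge_tip [339.3 263.5] 0.87 [ 0.2361 -0.2792  0.    ]
wedge_tip [340.9 173. ] 0.75 [ 0.5558 -0.3018  0.    ]
wedge_tip [209.  228.1] 0.63 [0.3737 0.1731 0.    ]
wedge [353.6 194.7] 0.68 [ 0.4763 -0.3432  0.    ]
wedge [357.2 284.2] 0.53 [ 0.1616 -0.3394  0.    ]
wedge [275.7 150. ] 0.45 [ 0.6459 -0.0708  0.    ]
platform [266.5 128.9] 0.93 [ 0.7227 -0.0401  0.008 ]
jar [158.8 197.3] 0.51 [0.4875 0.3505 0.    ]
jar [351.4 195.3] 0.16 [ 0.4744 -0.3351  0.    ]
vial [315.2 135.2] 0.39 [ 0.6971 -0.2162  0.    ]
block [228.4 147.2] 0.62 [0.6612 0.0988 0.    ]
pen [191.4 222.6] 0.59 [0.3947 0.2348 0.    ]
dish [329.6 229.9] 0.68 [ 0.3544 -0.2504  0.    ]
side campos [0.34003561 0.94269849 1.12480676]
front_foot [242.8 180.7] 0.62 [ 0.5486 -0.0881  0.008 ]
clamp_pad [222.1 221. ] 0.59 [0.5748 0.1104 0.048 ]
wedge_tip [340.7 150.6] 0.93 [ 0.2452 -0.2723  0.    ]
wedge_tip [291.3 262. ] 0.63 [0.3694 0.1917 0.    ]
wedge_tip [248.1 135.2] 0.61 [ 0.5658 -0.3119  0.    ]
wedge [362.5 142.3
[... 517 characters left out ...]
.    ]
{'clock': 1.2, 'joint_positions': array([-1.36268513e+00,  9.11262475e-02,  1.23068295e+00, -1.35857529e-05,
        1.81977192e+00, -5.67055744e-02]), 'joint_vel': array([-0.00021599, -0.00083339, -0.00166131, -0.00045085, -0.00056544,
        0.00144179]), 'joint_efforts': array([-1.53532019e-03, -4.46199846e+01, -4.06508768e+01,  6.98386109e-02,
        1.96264026e-02, -5.26518050e-06]), 'tool_pos': array([ 0.15703656, -0.57911597,  0.24762513]), 'ee_rot': array([3.14158189e+00, 1.37992459e-05, 2.64813423e-01]), 'contact_force': array([-0.35884629,  0.3068076 , -0.08000161]), 'moment': array([ 0.04828417,  0.03768462, -0.00111122]), 'grasp_force': 0.0, 'width': 0.08783247015196295}
```

Run:
```python
import cv2
a=cv2.imread('pics/top1.png');cv2.imwrite('pics/top1c.png',cv2.resize(a[90:300,120:400],None,fx=2.8,fy=2.8,interpolation=cv2.INTER_CUBIC))
a=cv2.imread('pics/side1.png');cv2.imwrite('pics/side1c.png',cv2.resize(a[110:320,130:410],None,fx=2.8,fy=2.8,interpolation=cv2.INTER_CUBIC))
```

```text
(no output)
```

View pics/top1c.png

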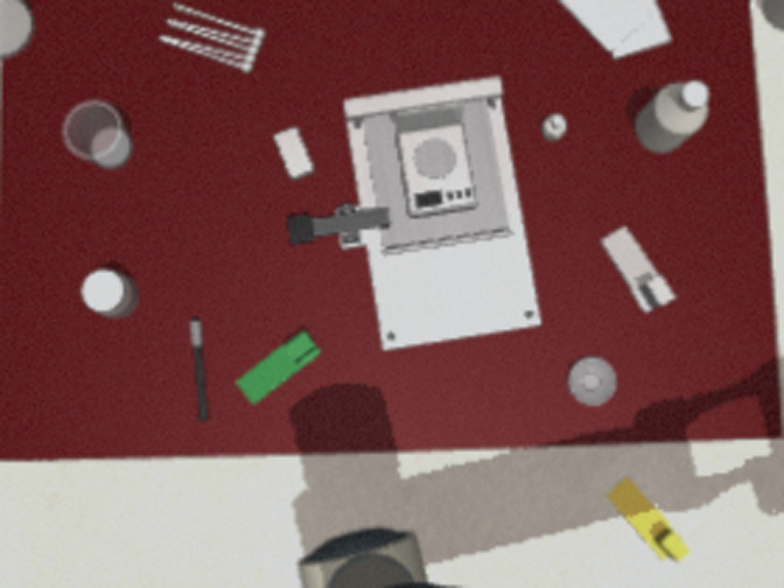

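View pics/side1c.png

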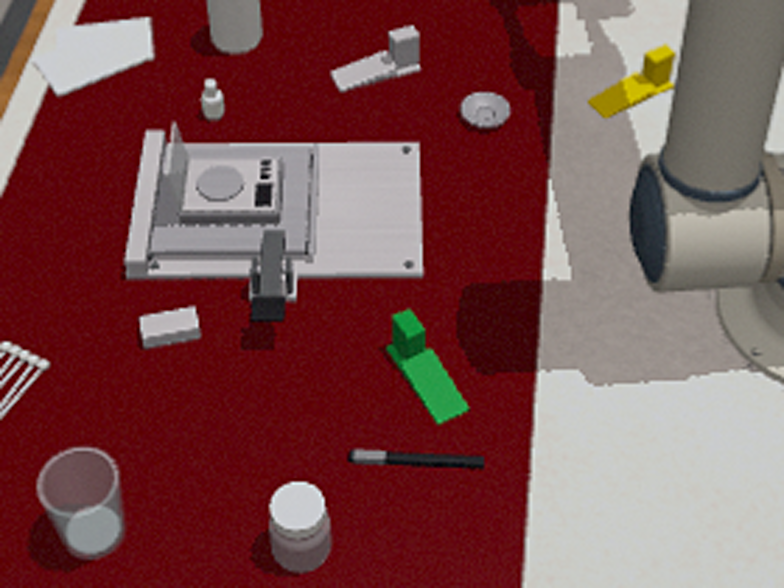

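The top view shows the silver wedge on the right of the stand. In the crop its handle is at (655,290) and its tip at (614,235). The green wedge at (280,368) and the yellow one at (650,520) are decoys. The stand's front corners are at crop (384,350) and (540,324), and the lever pad is at (300,229).

```bash
cat > fit.py <<'E'
from h import *
from scipy.optimize import least_squares
T,S=cam('top'),cam('side')
t=lambda u,v:(u/2.8+120,v/2.8+90); s=lambda u,v:(u/2.8+130,v/2.8+110)
obs=[(T,t(384,350),(-.21,.1,.008)),(T,t(540,324),(-.21,-.1,.008)),(T,t(300,229),(-.05,.178,.048)),
(S,s(423,273),(-.21,.1,.008)),(S,s(420,143),(-.21,-.1,.008)),(S,s(268,305),(-.05,.178,.044)),(S,s(126,277),(.11,.1,.0))]
f=lambda x:np.concatenate([proj(world(P,x),C)[0]-uv for C,uv,P in obs])
r=least_squares(f,[.6,-.07,.1],loss='soft_l1'); print(r.x,np.round(r.fun if 0 else f(r.x).reshape(-1,2),1))
print('pad',world((-.05,.178,.048),r.x),'foot',world((-.09,0,.008),r.x))
print('wedge handle top', on_z(t(660,283),.05,T), on_z(s(404,33),.05,S),'tip',on_z(t(614,235),.003,T),on_z(s(338,80),.003,S))
E
python3 fit.py
```

```text
[ 0.63736093 -0.06848356  0.12385102] [[-0.5 -0.6]
 [ 0.  -0.1]
 [-0.1 -0.7]
 [ 0.3 -0.5]
 [ 0.2 -0.8]
 [ 0.2  1. ]
 [ 0.5 -0.1]]
pad [0.56575475 0.10197627 0.048     ] foot [ 0.54805031 -0.07960168  0.008     ]
wedge handle top [ 0.48369879 -0.33700495  0.05      ] [ 0.47727055 -0.33468322  0.05      ] tip [ 0.55213024 -0.29503505  0.003     ] [ 0.55362897 -0.29242562  0.003     ]
```

```bash
cat >> h.py <<'E'
def go(X,yaw):
    s=robot.get_state(); R=Ro.from_euler('xyz',s['ee_rot']); d=R.inv().apply(np.array(X)-s['tool_pos'])/.06
    dy=(s['ee_rot'][2]-yaw+np.pi)%(2*np.pi)-np.pi
    return 'shift',np.round(d,3),'turn',round(np.degrees(dy)/5,2)
E
python3 - <<'E'
from h import *
print(go((.566,.102,.2),.124))
E
```

```text
('shift', array([ 9.55 , -9.172,  0.794]), 'turn', np.float64(1.61))
```

{"fn": "send_rows", "kwargs": {"targets": [[0.3,-0.3,0,0.1],[1,-0.95,0,0.3],[1.7,-1.6,0.1,0.4],[2.4,-2.25,0.2,0.5],[3.1,-2.9,0.2,0.6],[3.8,-3.6,0.3,0.7],[4.5,-4.3,0.3,0.8],[5.2,-5,0.4,0.9],[5.9,-5.65,0.4,1],[6.6,-6.3,0.5,1.1]], "gripper": 0, "newtons": 20}}

```text
clock: 2.45
tool_pos: [0.4412, -0.1089, 0.2184]
ee_rot: [3.141, -0.002, 0.169]
contact_force: [0.3, 0.2, -0.1]
width: 0.0006
grasp_force: 0.0
```

Run:
```python
from h import *
print(go((.566,.102,.2),.124))
```

```text
('shift', array([ 2.64 , -3.117,  0.307]), 'turn', np.float64(0.51))
```

{"fn": "send_rows", "kwargs": {"targets": [[0.6,-0.7,0.1,0.2],[1.2,-1.4,0.2,0.3],[1.8,-2.1,0.3,0.4],[2.3,-2.7,0.3,0.5],[2.6,-3.05,0.3,0.5],[2.65,-3.1,0.3,0.5],[2.65,-3.1,0.3,0.5]]}}

```text
clock: 3.32
tool_pos: [0.5656, 0.099, 0.1995]
ee_rot: [3.141, 0.0, 0.125]
contact_force: [-0.1, -1.7, 0.0]
width: 0.0004
grasp_force: 0.0
```

Run:
```python
from h import *
C,im=snap('wrist','w1.png')
s=robot.get_state();print(s['tool_pos'],s['ee_rot'],s['contact_force'])
for r in robot.tip_of('clamp_pad','wrist')[:2]: print(r, on_z(r['uv'],.048,C))
for r in robot.tip_of('front_foot','wrist')[:2]: print(r, on_z(r['uv'],.008,C))
x=[.6374,-.0685,.1239]; print(proj([world((-.05,.178,.048),x)],C))
print(go((.566,.102,.085),.124))
```

```text
[0.56553326 0.09855268 0.19979754] [3.14112805e+00 4.01014676e-05 1.24446210e-01] [-0.09233255  0.55012872 -0.29571847]
{'uv': [250.2, 188.6], 'score': 0.64} [0.56630405 0.10046257 0.048     ]
{'uv': [385.8, 211.7], 'score': 0.64} [ 0.5458611  -0.07956012  0.008     ]
[[248.79431253 188.8891988 ]]
('shift', array([ 0.015, -0.06 ,  1.916]), 'turn', np.float64(-0.0))
```

View pics/w1.png

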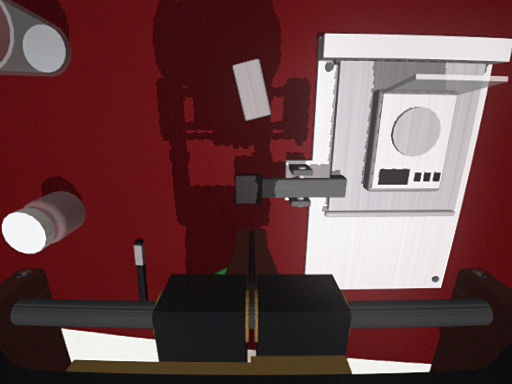

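The wrist view puts the pad at (248,188), which agrees with the stand fit to within 2 mm. Next I press it.

{"fn": "send_rows", "kwargs": {"targets": [[0,-0.05,0.5,0],[0,-0.05,1,0],[0,-0.05,1.5,0],[0,-0.05,1.9,0],[0,-0.05,2.05,0],[0,-0.05,2.15,0],[0,-0.05,2.25,0],[0,-0.05,2.32,0],[0,-0.05,2.37,0],[0,-0.05,2.37,0]]}}

```text
clock: 4.72
tool_pos: [0.5662, 0.1022, 0.0593]
ee_rot: [3.141, -0.002, 0.125]
contact_force: [-3.1, -0.1, 6.6]
width: 0.0007
grasp_force: 3.2
```

{"fn": "send_rows", "kwargs": {"targets": [[0,0,0.03,0],[0,0,0.05,0],[0,0,0.07,0],[0,0,0.07,0]]}}

```text
clock: 5.22
tool_pos: [0.5665, 0.1023, 0.0585]
ee_rot: [3.141, -0.004, 0.125]
contact_force: [-9.5, -0.6, 21.4]
width: 0.0003
grasp_force: 10.5
```

{"fn": "send_rows", "kwargs": {"targets": [[0,0,-0.2,0],[0,0,-0.8,0],[0,0,-1.6,0],[0,0,-2.3,0],[0,0,-2.4,0],[0,0,-2.4,0]]}}

```text
clock: 5.98
tool_pos: [0.5655, 0.1023, 0.1968]
ee_rot: [3.142, -0.0, 0.125]
contact_force: [0.3, 0.1, -0.4]
width: 0.0003
grasp_force: 0.0
```

Run:
```python
from h import *
print(robot.get_state()['contact_force'])
C,im=snap('wrist'); cv2.imwrite('pics/w2.png',cv2.resize(im[100:260,180:420,::-1],None,fx=2.5,fy=2.5))
print(go((.48,-.336,.2),.52))
```

```text
[ 0.3301357   0.13604366 -0.42059544]
('shift', array([-2.318,  7.071, -0.07 ]), 'turn', np.float64(-4.53))
```

View pics/w2.png

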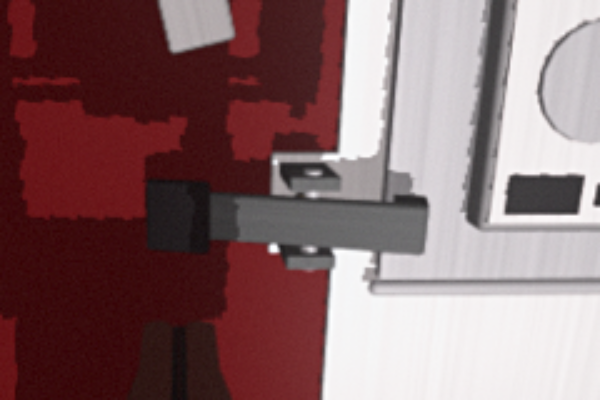

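The lever has tilted: the inner end at (420,225) is now higher and the pad at (178,215) is down. On to the wedge.

{"fn": "send_rows", "kwargs": {"targets": [[-0.1,0.4,0,-0.3],[-0.35,1.2,0,-0.8],[-0.6,2.0,0,-1.3],[-0.9,2.8,0,-1.8],[-1.15,3.6,0,-2.3],[-1.4,4.4,0,-2.8],[-1.7,5.2,0,-3.3],[-1.95,6,0,-3.9],[-2.2,6.75,0,-4.4],[-2.32,7.07,0,-4.5]], "gripper": 1}}

```text
clock: 7.28
tool_pos: [0.4786, -0.3378, 0.194]
ee_rot: [-3.138, 0.002, 0.516]
contact_force: [1.2, 0.0, -0.1]
width: 0.0879
grasp_force: 0.0
```

{"fn": "send_rows", "kwargs": {"targets": [[0,0,0,0],[0,0,0,0]]}}

```text
clock: 7.52
tool_pos: [0.4802, -0.3348, 0.1958]
ee_rot: [-3.139, 0.0, 0.518]
contact_force: [1.2, 0.6, 1.1]
width: 0.0878
grasp_force: 0.0
```

Run:
```python
from h import *
C,im=snap('wrist'); s=robot.get_state();print(s['tool_pos'],s['ee_rot'])
cv2.imwrite('pics/w3.png',cv2.resize(im[60:300,120:420,::-1],None,fx=2.5,fy=2.5))
for q in('wedge','wedge_tip'):
    for r in robot.tip_of(q,'wrist')[:2]: print(q,r, on_z(r['uv'],0,C))
```

```text
[ 0.48045449 -0.33467535  0.1963275 ] [-3.14005183e+00  2.43049105e-04  5.18774454e-01]
wedge {'uv': [152.8, 350.5], 'score': 0.86} [ 0.15824838 -0.3355758   0.        ]
wedge {'uv': [250.0, 183.1], 'score': 0.68} [ 0.47510674 -0.33465189  0.        ]
wedge_tip {'uv': [252.2, 106.9], 'score': 0.97} [ 0.55606099 -0.29172213  0.        ]
```

View pics/w3.png

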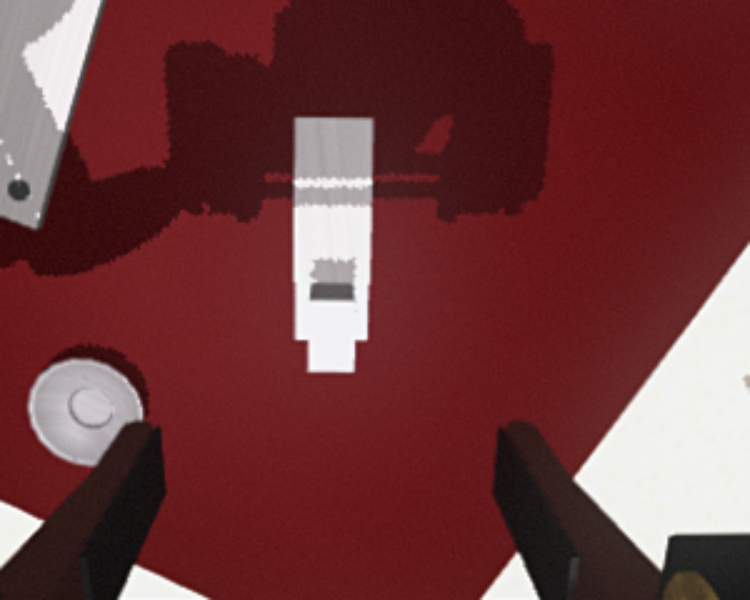

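Run:
```python
from h import *
C=cam('wrist'); w=lambda u,v:(u/2.5+120,v/2.5+60)
a=on_z(w(334,118),.003,C); h=[on_z(w(332,300),.05,C),on_z(w(331,372),.05,C)]
print(a,h,np.linalg.norm(h[0]-h[1])); o=(h[0]+h[1])/2; d=a-o; print(o,np.hypot(*d[:2]),np.arctan2(d[1],d[0]))
l=on_z(w(294,118),.003,C);r=on_z(w(374,118),.003,C); e=l-r; print('width',np.linalg.norm(e),'yaw',np.arctan2(-e[0],e[1]))
X=a[:2]-.091*np.array([np.cos(.519),np.sin(.519)]);print(X,go((*X,.045),.519), go((*X,.1),.519))
```

```text
[ 0.55718671 -0.29334407  0.003     ] [array([ 0.49150864, -0.32955473,  0.05      ]), array([ 0.46278527, -0.34548182,  0.05      ])] 0.03284362478393989
[ 0.47714696 -0.33751828  0.05      ] 0.09142057802324671 0.5043033224067207
width 0.03703768275424197 yaw 0.518246858487622
[ 0.47816999 -0.33848117] ('shift', array([-0.067,  0.035,  2.534]), 'turn', np.float64(0.0)) ('shift', array([-0.067,  0.035,  1.617]), 'turn', np.float64(0.0))
```

The wedge's tip and handle match its stated sizes (91.4 mm from handle to tip, 37 mm wide), and its yaw is about 0.515. I'll descend and grip.

{"fn": "send_rows", "kwargs": {"targets": [[-0.03,0.02,0.5,0],[-0.06,0.03,1.2,0],[-0.07,0.03,1.8,0],[-0.07,0.03,2.3,0],[-0.07,0.03,2.5,0],[-0.07,0.03,2.53,0],[-0.07,0.03,2.53,0],[-0.07,0.03,2.53,0]]}}

```text
clock: 8.68
tool_pos: [0.4782, -0.34, 0.0471]
ee_rot: [3.139, -0.001, 0.518]
contact_force: [-0.1, 0.3, -0.0]
width: 0.0875
grasp_force: 0.0
```

{"fn": "send_rows", "kwargs": {"targets": [[0,0,0,0],[0,0,0,0],[0,0,0,0],[0,0,0,0],[0,0,0,0],[0,0,0,0]], "gripper": 0, "newtons": 40}}

```text
clock: 9.43
tool_pos: [0.4775, -0.3395, 0.0454]
ee_rot: [-3.141, 0.0, 0.518]
contact_force: [-1.0, 0.3, -0.1]
width: 0.0312
grasp_force: 0.0
```

{"fn": "send_rows", "kwargs": {"targets": [[0,0,0,0],[0,0,0,0],[0,0,0,0],[0,0,0,0]]}}

```text
clock: 9.93
tool_pos: [0.4774, -0.3394, 0.0454]
ee_rot: [-3.141, 0.0, 0.518]
contact_force: [-1.4, 0.8, 1.2]
width: 0.0197
grasp_force: 40.0
```

Run:
```python
from h import *
x=[.6374,-.0685,.1239];p=world((-.2,0,0),x);print(p,go((p[0],p[1],.12),.124))
```

```text
[ 0.43893316 -0.09321665  0.        ] ('shift', array([ 1.474, -3.882, -1.242]), 'turn', np.float64(4.51))
```

{"fn": "send_rows", "kwargs": {"targets": [[0,0,-0.2,0],[0,0,-0.7,0],[0,0,-1.2,0],[0.2,-0.5,-1.25,0.4],[0.45,-1.1,-1.25,1.2],[0.7,-1.8,-1.25,2.0],[0.95,-2.5,-1.25,2.8],[1.2,-3.1,-1.25,3.6],[1.4,-3.65,-1.25,4.3],[1.47,-3.88,-1.25,4.5]]}}

```text
clock: 11.18
tool_pos: [0.4389, -0.092, 0.1213]
ee_rot: [3.141, -0.002, 0.126]
contact_force: [0.3, 0.1, -2.0]
width: 0.0201
grasp_force: 40.0
```

{"fn": "send_rows", "kwargs": {"targets": [[0,0,0,0],[0,0,0,0],[0,0,0,0]]}}

```text
clock: 11.55
tool_pos: [0.439, -0.0942, 0.1205]
ee_rot: [3.141, 0.0, 0.124]
contact_force: [0.8, -0.2, -1.5]
width: 0.0196
grasp_force: 40.0
```

Run:
```python
from h import *
C,im=snap('wrist'); s=robot.get_state();print(s['tool_pos'],s['ee_rot'],s['width'],s['contact_force'])
cv2.imwrite('pics/w4.png',cv2.resize(im[40:280,120:420,::-1],None,fx=2.6,fy=2.5))
z=s['tool_pos'][2]-.0454
for q,h in(('wedge_tip',z),('front_foot',.008)):
    for r in robot.tip_of(q,'wrist')[:2]: print(q,r, on_z(r['uv'],h,C))
x=[.6374,-.0685,.1239]; print('front bar ends, front corners',proj([world(p,x) for p in((-.09,.08,.019),(-.09,-.08,.019),(-.21,.1,.008),(-.21,-.1,.008))],C))
```

```text
[ 0.43897267 -0.09423852  0.12041643] [3.14153402e+00 1.57941852e-04 1.24235647e-01] 0.01976725074671062 [-0.39317626  0.20666775 -1.23122356]
wedge_tip {'uv': [252.8, 95.2], 'score': 0.82} [ 0.53067996 -0.08350148  0.07501643]
front_foot {'uv': [250.6, 78.0], 'score': 0.8} [ 0.54766252 -0.07991804  0.008     ]
front bar ends, front corners [[151.96272749  76.56626508]
 [348.59827188  76.38364466]
 [148.55688939 210.32774266]
 [352.50302815 210.117443  ]]
```

View pics/w4.png

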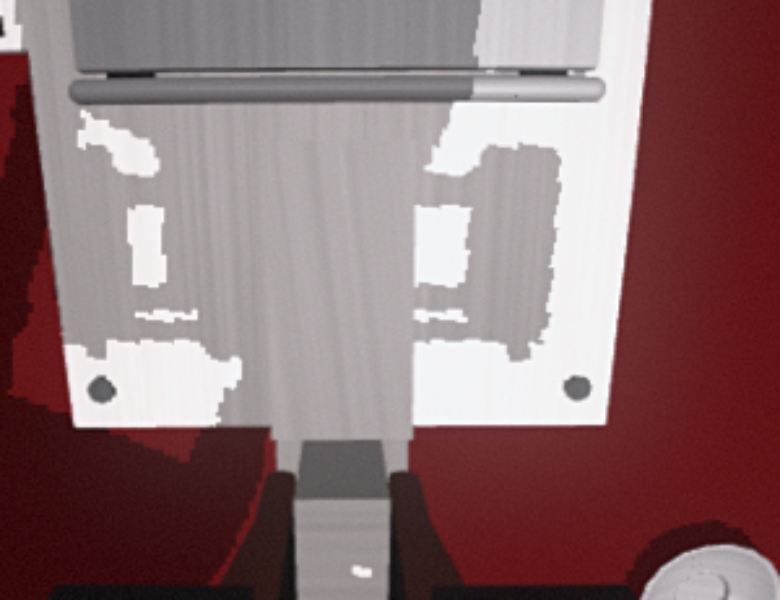

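The bar is at v≈76 and the front corner at (148.8,210.8), both matching the fit. The wedge is aligned, so I lower it onto the apron.

{"fn": "send_rows", "kwargs": {"targets": [[0,0,0.3,0],[0,0,0.7,0],[0,0,0.95,0],[0,0,1.03,0],[0,0,1.07,0],[0,0,1.1,0],[0,0,1.11,0],[0,0,1.12,0],[0,0,1.12,0]]}}

```text
clock: 12.82
tool_pos: [0.439, -0.0936, 0.0534]
ee_rot: [3.141, -0.0, 0.125]
contact_force: [0.7, -0.1, -1.6]
width: 0.0201
grasp_force: 40.0
```

{"fn": "send_rows", "kwargs": {"targets": [[0,0,0.01,0],[0,0,0.02,0],[0,0,0.02,0],[0,0,0.02,0]]}}

```text
clock: 13.32
tool_pos: [0.439, -0.0936, 0.0534]
ee_rot: [3.141, -0.001, 0.125]
contact_force: [-4.2, 0.6, 7.8]
width: 0.0196
grasp_force: 40.0
```

{"fn": "send_rows", "kwargs": {"targets": [[0.1,0,-0.01,0],[0.2,0,-0.01,0],[0.3,0,-0.01,0],[0.4,0,-0.01,0],[0.5,0,-0.01,0],[0.6,0,-0.01,0],[0.7,0,-0.01,0],[0.7,0,-0.01,0]]}}

```text
clock: 14.32
tool_pos: [0.4814, -0.0885, 0.0534]
ee_rot: [3.141, -0.001, 0.125]
contact_force: [-2.3, -0.5, 5.7]
width: 0.0198
grasp_force: 40.0
```

Run:
```python
from h import *
x=[.6374,-.0685,.1239]; s=robot.get_state(); print(s['contact_force'],s['moment'])
d=s['tool_pos'][:2]-np.array(x[:2]); c,n=np.cos(x[2]),np.sin(x[2]); print('stand xy of TCP',c*d[0]+n*d[1],-n*d[0]+c*d[1])
C,im=snap('wrist'); cv2.imwrite('pics/w5.png',im[:,:,::-1])
for r in robot.tip_of('front_foot','wrist')[:2]: print(r,on_z(r['uv'],.008,C))
C,im=snap('side','s5.png')
for q in('wedge_tip','wedge','front_foot'):
    for r in robot.tip_of(q,'side')[:3]: print(q,r,on_z(r['uv'],.008,C))
```

```text
[-2.27535155 -0.47763349  5.69810901] [-0.04450674  0.41022936  0.01059427]
stand xy of TCP -0.15723210870040658 -0.0005486345654686781
{'uv': [250.0, 138.2], 'score': 0.77} [ 0.54639059 -0.07918263  0.008     ]
wedge_tip {'uv': [338.7, 149.1], 'score': 0.88} [ 0.2527211  -0.27017551  0.008     ]
wedge_tip {'uv': [235.1, 182.0], 'score': 0.73} [ 0.57177   -0.0796391  0.008    ]
wedge_tip {'uv': [238.4, 300.7], 'score': 0.7} [0.49348045 0.33243252 0.008     ]
wedge {'uv': [361.1, 141.1], 'score': 0.74} [ 0.1781791  -0.31922702  0.008     ]
wedge {'uv': [277.2, 237.0], 'score': 0.73} [0.41674574 0.11741886 0.008     ]
front_foot {'uv': [244.7, 181.2], 'score': 0.88} [ 0.54228987 -0.08669766  0.008     ]
```

{"fn": "send_rows", "kwargs": {"targets": [[0.02,0,0,0],[0.03,0,0,0],[0.03,0,0,0]]}}

```text
clock: 15.0
tool_pos: [0.4819, -0.0884, 0.0533]
ee_rot: [3.141, 0.001, 0.125]
contact_force: [-7.8, -0.7, 8.5]
width: 0.0194
grasp_force: 40.0
```

{"fn": "send_rows", "kwargs": {"targets": [[0.02,0,0,0],[0.03,0,0,0],[0.03,0,0,0]]}}

```text
clock: 15.38
tool_pos: [0.4824, -0.0883, 0.0533]
ee_rot: [3.141, 0.005, 0.125]
contact_force: [-15.1, -1.6, 13.0]
width: 0.0201
grasp_force: 40.0
```

{"fn": "send_rows", "kwargs": {"targets": [[0.02,0,0,0],[0.03,0,0,0],[0.03,0,0,0]]}}

```text
clock: 15.75
tool_pos: [0.4838, -0.0882, 0.0533]
ee_rot: [3.141, 0.006, 0.125]
contact_force: [-16.4, -2.5, 14.3]
width: 0.0194
grasp_force: 40.0
```

{"fn": "send_rows", "kwargs": {"targets": [[0.02,0,0,0],[0.03,0,0,0],[0.03,0,0,0]]}}

```text
clock: 16.12
tool_pos: [0.4856, -0.088, 0.0533]
ee_rot: [3.141, 0.006, 0.125]
contact_force: [-16.0, -1.8, 14.0]
width: 0.0198
grasp_force: 40.0
```

{"fn": "send_rows", "kwargs": {"targets": [[0.02,0,0,0],[0.03,0,0,0],[0.03,0,0,0]]}}

```text
clock: 16.5
tool_pos: [0.4874, -0.0879, 0.0533]
ee_rot: [3.141, 0.006, 0.125]
contact_force: [-16.7, -1.1, 13.1]
width: 0.0195
grasp_force: 40.0
```

Run:
```python
from h import *
C,im=snap('wrist'); a=cv2.imread('pics/w5.png')
b=np.hstack([a[60:290,150:350],im[60:290,150:350,::-1]]); cv2.imwrite('pics/w6.png',cv2.resize(b,None,fx=2,fy=2))
S,si=snap('side'); T,ti=snap('top'); sa=cv2.imread('pics/s5.png')
b=np.hstack([si[150:250,170:300,::-1],cv2.imread('pics/side1.png')[150:250,170:300]]); b=cv2.resize(b,None,fx=3,fy=3,interpolation=cv2.INTER_CUBIC)
cv2.imwrite('pics/s6.png',b)
print(robot.get_state()['moment'])
```

```text
[-0.18860335  2.0371637  -0.02046273]
```

View pics/w6.png

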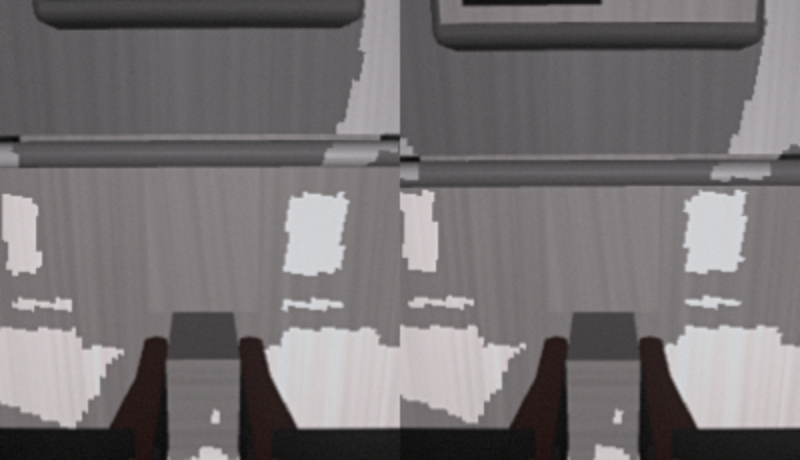

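View pics/s6.png

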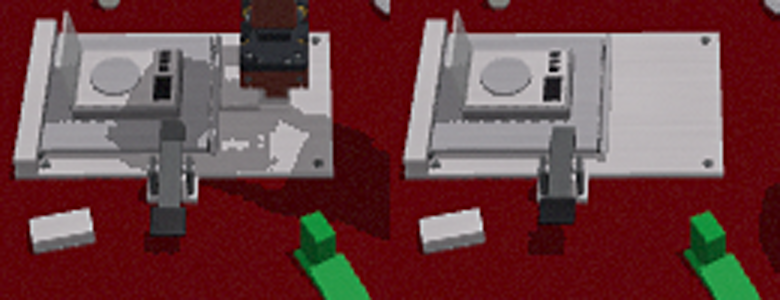

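The lever is down, the wedge is under the bar and it hasn't slipped in the fingers. The resistance looks like friction from pressing down too hard, so I'll ease off vertically.

{"fn": "send_rows", "kwargs": {"targets": [[0,0,-0.01,0],[0,0,-0.02,0],[0,0,-0.02,0]]}}

```text
clock: 17.02
tool_pos: [0.4875, -0.0878, 0.0534]
ee_rot: [3.141, 0.005, 0.125]
contact_force: [-11.7, -2.6, 6.8]
width: 0.0195
grasp_force: 40.0
```

{"fn": "send_rows", "kwargs": {"targets": [[0.02,0,0,0],[0.03,0,0,0],[0.03,0,0,0]]}}

```text
clock: 17.4
tool_pos: [0.4893, -0.0875, 0.0534]
ee_rot: [3.142, 0.005, 0.125]
contact_force: [-11.4, -2.1, 7.6]
width: 0.0198
grasp_force: 40.0
```

{"fn": "send_rows", "kwargs": {"targets": [[0.03,0,-0.01,0],[0.06,0,-0.01,0],[0.09,0,-0.01,0],[0.12,0,-0.01,0],[0.15,0,-0.01,0],[0.15,0,-0.01,0]]}}

```text
clock: 18.15
tool_pos: [0.4984, -0.086, 0.0535]
ee_rot: [-3.141, 0.005, 0.125]
contact_force: [-9.2, -1.9, 3.8]
width: 0.02
grasp_force: 40.0
```

```bash
cat > lift.py <<'E'
from h import *
x=[.6374,-.0685,.1239]; s=robot.get_state()
d=s['tool_pos'][:2]-np.array(x[:2]); c,n=np.cos(x[2]),np.sin(x[2]); print('TCP stand',c*d[0]+n*d[1],-n*d[0]+c*d[1])
C,im=snap('wrist')
# bar: front edge silhouette row at several columns (dark bar -> plate) ; compare with prediction for lifts
g=cv2.cvtColor(im,cv2.COLOR_RGB2GRAY).astype(float)
for lift in (0,.002,.003,.004):
    print(lift,np.round(proj([world((-.094,y,.019+lift),x) for y in(.03,-.03)],C)[:,1],1),end=' ')
    print(np.round(proj([world((-.045,y,.023+lift*.76),x) for y in(.0,)],C)[:,1],1))
p=proj([world((-.09,0,.019),x)],C)[0]; u,v=p.astype(int)
print(u,v,np.round(g[v-14:v+15,u-15:u+15].mean(1)))
for q in ('front_foot','wedge_tip'): 
    for r in robot.tip_of(q,'wrist')[:2]: print(q,r['uv'],r['score'])
print(proj([world((-.09,0,.008+l),x) for l in(0,.003)],C))
E
python3 lift.py
```

```text
TCP stand -0.14009940712712787 -0.00022989377000880162
0 [170.6 170.5] [88.3]
0.002 [171.2 171.2] [88.1]
0.003 [171.6 171.6] [88.]
0.004 [171.9 171.9] [87.9]
251 164 [102. 102. 102. 101. 101. 108. 136. 128.  77.  74.  85.  90.  96. 103.
 111. 103.  94.  88.  83.  75.  78. 115. 135. 134. 132. 132. 133. 132.
 132.]
front_foot [251.8, 160.9] 0.86
[[251.50408857 161.18318242]
 [251.50917746 162.00868226]]
```

{"fn": "send_rows", "kwargs": {"targets": [[0.03,0,0,0],[0.06,0,0,0],[0.09,0,0,0],[0.12,0,0,0],[0.13,0,0,0],[0.13,0,0,0],[0.13,0,0,0]]}}

```text
clock: 19.18
tool_pos: [0.506, -0.0851, 0.0535]
ee_rot: [-3.141, 0.005, 0.125]
contact_force: [-9.6, -0.6, 3.9]
width: 0.0198
grasp_force: 40.0
```

```bash
cat > ends.py <<'E'
from h import *
x=[.6374,-.0685,.1239]; s=robot.get_state(); print(s['tool_pos'],s['ee_rot'],s['contact_force'])
d=s['tool_pos'][:2]-np.array(x[:2]); c,n=np.cos(x[2]),np.sin(x[2]); print('TCP stand',c*d[0]+n*d[1],-n*d[0]+c*d[1])
C,im=snap('wrist')
def cmpose(im,C,name):
    for l in(0,.003): print(name,l,np.round(proj([world(p,x) for p in((-.09,.08,.019+l),(-.09,-.08,.019+l),(-.0,.0425,.043+.5*l),(-.0,-.0425,.043+.5*l))],C),1).tolist())
cmpose(im,C,'now')
# zero-lift reference camera pose for w5
K,D,_,_=C; T=np.eye(4);T[:3,:3]=Ro.from_euler('xyz',[3.141,-.001,.125]).as_matrix();T[:3,3]=[.4814,-.0885,.0534]
M=np.linalg.inv(T@np.array(robot.calibration('wrist')['hand_eye'])); C5=(K,D,M[:3,:3],M[:3,3])
a=cv2.imread('pics/w5.png'); cmpose(a,C5,'w5')
big=lambda i:cv2.resize(i,None,fx=2,fy=2,interpolation=cv2.INTER_CUBIC)
v0=int(proj([world((-.09,0,.019),x)],C5)[0,1]);v1=int(proj([world((-.09,0,.019),x)],C)[0,1])
print('rows',v0,v1); b=im[:,:,::-1]
w=np.vstack([a[v0-35:v0+25],b[v1-35:v1+25]]); w=np.hstack([w[:,90:190],w[:,310:410]])
cv2.imwrite('pics/ends.png',cv2.resize(w,None,fx=4,fy=4,interpolation=cv2.INTER_CUBIC))
E
python3 ends.py
```

```text
[ 0.5060403  -0.08507338  0.05348964] [-3.14106074  0.00531067  0.12485612] [-9.59150455 -0.59299806  3.8699048 ]
TCP stand -0.13240091565808787 -0.00021247189362854843
now 0 [[128.2, 176.4], [374.9, 176.3], [161.1, 1.9], [342.1, 1.8]]
now 0.003 [[126.2, 177.5], [376.9, 177.4], [160.1, 0.7], [343.1, 0.7]]
w5 0 [[122.5, 137.7], [379.2, 137.6], [156.8, -58.7], [344.9, -58.6]]
w5 0.003 [[120.3, 138.2], [381.4, 138.1], [155.7, -60.6], [345.9, -60.5]]
rows 137 176
```

View pics/ends.png

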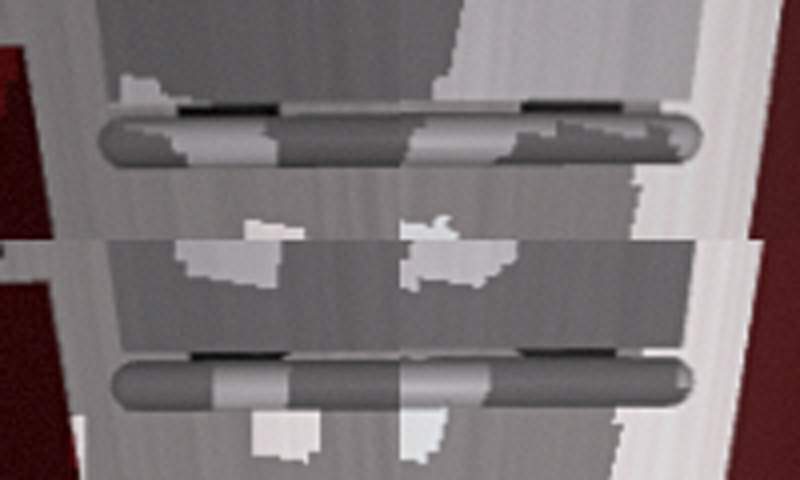

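The bar ends span about 265 px now against 270 px before contact, so the bar has clearly risen, by roughly 3 to 4 mm. I'll measure this at subpixel level before deciding on any last correction.

```bash
cat > sub.py <<'E'
from h import *
x=[.6374,-.0685,.1239]
def edge(p,pos,sgn=0): # subpixel strongest gradient near pos
    g=np.gradient(cv2.GaussianBlur(p.reshape(1,-1).astype(np.float64),(0,0),1.0).ravel()); a=np.abs(g) if sgn==0 else g*sgn
    lo=int(pos-8); i=lo+np.argmax(a[lo:int(pos+9)]); y0,y1,y2=a[i-1:i+2]; return i+.5*(y0-y2)/(y0-2*y1+y2)
def meas(im,C,guess,tag):
    g=im[:,:,0].astype(float)*.3+im[:,:,1]*.6+im[:,:,2]*.1; v=int(round(proj([world((-.09,0,.019),x)],C)[0,1]))-1
    r=g[v-2:v+3].mean(0); e=[edge(r,guess[0],-1),edge(r,guess[1],1)]
    gg=im[:,:,1].astype(float); b=[edge(gg[v-2:v+3].mean(0),guess[2],1),edge(gg[v-2:v+3].mean(0),guess[3],-1)]
    P=lambda l:proj([world((-.09,y,.019+l),x) for y in(.0842,-.0842)],C)[:,0]
    # base edges at row v: stand x solved from row
    xs=np.linspace(-.15,-.03,241); q=[proj([world((a,y,.008),x) for a in xs],C) for y in(.1,-.1)]
    pb=[np.interp(v,w[::-1,1] if w[0,1]>w[-1,1] else w[:,1],w[::-1,0] if w[0,1]>w[-1,1] else w[:,0]) for w in q]
    print(tag,'bar',np.round(e,2),'span',round(e[1]-e[0],2),'pred0/3',round(np.ptp(P(0)),2),round(np.ptp(P(.003)),2),'base',np.round(b,2),round(b[1]-b[0],2),'pred',np.round(pb,2),round(pb[1]-pb[0],2))
K,D,_,_=cam('wrist'); T=np.eye(4);T[:3,:3]=Ro.from_euler('xyz',[3.141,-.001,.125]).as_matrix();T[:3,3]=[.4814,-.0885,.0534]
M=np.linalg.inv(T@np.array(robot.calibration('wrist')['hand_eye'])); C5=(K,D,M[:3,:3],M[:3,3])
meas(cv2.imread('pics/w5.png')[:,:,::-1],C5,(115,385,99,401),'ref')
for i in range(2): C,im=snap('wrist'); meas(im,C,(118,383,106,395.5),'now')
S,si=snap('side'); a=cv2.imread('pics/side1.png'); 
print('side lift px',proj([world((-.094,.084,.023+l),x) for l in(0,.003)],S))
for r in robot.tip_of('front_foot','side')[:1]: print('side foot',r['uv'])
E
python3 sub.py
```

```text
ref bar [114.02 385.09] span 271.08 pred0/3 269.96 274.55 base [ 99.06 400.36] 301.3 pred [100.28 401.4 ] 301.13
now bar [117.63 382.99] span 265.36 pred0/3 259.36 263.57 base [105.5  394.98] 289.48 pred [106.85 396.07] 289.22
now bar [117.57 383.  ] span 265.42 pred0/3 259.39 263.61 base [105.52 394.97] 289.46 pred [106.86 396.12] 289.25
side lift px [[242.71640087 199.7344445 ]
 [242.67634942 199.07878295]]
side foot [245.0, 181.9]
```

Scaled against the pre-contact reference, the lift is about 3.5 mm by image and about 3 mm by insertion depth (tip about 49 mm past the bar). I'll ease the stored push and hold.

{"fn": "send_rows", "kwargs": {"targets": [[-0.01,0,0,0],[-0.02,0,0,0],[-0.02,0,0,0],[-0.02,0,0,0]]}}

```text
clock: 19.92
tool_pos: [0.506, -0.0851, 0.0535]
ee_rot: [-3.141, 0.002, 0.125]
contact_force: [-4.4, -1.7, -3.1]
width: 0.0199
grasp_force: 40.0
```

```bash
python3 sub.py
python3 - <<'E'
from h import *
S,si=snap('side'); cv2.imwrite('pics/s7.png',cv2.resize(si[110:320,130:410,::-1],None,fx=2.8,fy=2.8,interpolation=cv2.INTER_CUBIC))
E
```

```text
ref bar [114.02 385.09] span 271.08 pred0/3 269.96 274.54 base [ 99.06 400.36] 301.3 pred [100.28 401.4 ] 301.12
now bar [117.89 382.92] span 265.03 pred0/3 259.2 263.41 base [105.65 394.87] 289.22 pred [107.   396.07] 289.07
now bar [117.85 382.91] span 265.06 pred0/3 259.16 263.37 base [105.65 394.82] 289.17 pred [107.03 396.06] 289.03
side lift px [[242.71640087 199.7344445 ]
 [242.67634942 199.07878295]]
side foot [242.8, 181.5]
```

View pics/s7.png

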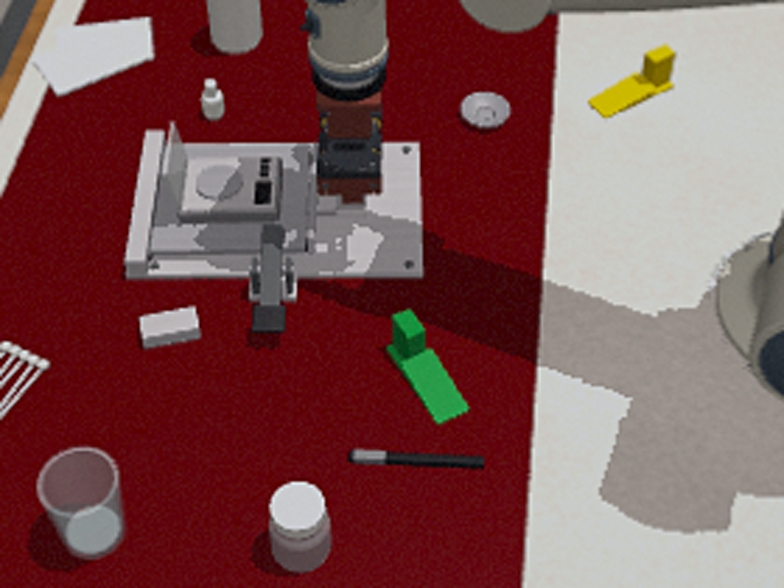

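The lever is still down and the bystanders are where they were. The vertical force shows the tool now carrying a little weight, so I'll press the wedge lightly flat again.

{"fn": "send_rows", "kwargs": {"targets": [[0,0,0.01,0],[0,0,0.015,0],[0,0,0.015,0],[0,0,0.015,0],[0,0,0.015,0]]}}

```text
clock: 20.8
tool_pos: [0.5067, -0.0848, 0.0534]
ee_rot: [-3.141, 0.0, 0.125]
contact_force: [-4.2, 0.2, -5.0]
width: 0.0197
grasp_force: 40.0
```

{"fn": "send_rows", "kwargs": {"targets": [[0,0,0.01,0],[0,0,0.02,0],[0,0,0.02,0],[0,0,0.02,0],[0,0,0.02,0]]}}

```text
clock: 21.42
tool_pos: [0.5068, -0.0849, 0.0534]
ee_rot: [-3.141, -0.0, 0.125]
contact_force: [-7.9, 1.1, 1.8]
width: 0.0196
grasp_force: 40.0
```

```bash
python3 sub.py; python3 -c "
from h import *
s=robot.get_state();print(s['tool_pos'],s['ee_rot'],s['contact_force'])"
```

```text
ref bar [114.02 385.09] span 271.08 pred0/3 269.95 274.54 base [ 99.06 400.36] 301.3 pred [100.28 401.4 ] 301.12
now bar [117.89 382.96] span 265.08 pred0/3 258.83 263.04 base [106.11 394.72] 288.61 pred [107.45 395.9 ] 288.45
now bar [117.86 382.93] span 265.07 pred0/3 258.85 263.06 base [106.1  394.72] 288.62 pred [107.42 395.89] 288.47
side lift px [[242.71640087 199.7344445 ]
 [242.67634942 199.07878295]]
side foot [243.1, 178.9]
[ 0.50673589 -0.08487309  0.0533657 ] [-3.14140470e+00 -1.65004876e-04  1.25264068e-01] [-6.5726154   0.47479344  1.77300553]
```

The image now gives about 3.6 mm, slightly over. I'll draw the wedge back about 3 mm.

{"fn": "send_rows", "kwargs": {"targets": [[-0.02,0,0,0],[-0.04,0,0,0],[-0.06,0,0,0],[-0.07,0,0,0],[-0.07,0,0,0],[-0.07,0,0,0]]}}

```text
clock: 22.38
tool_pos: [0.5038, -0.0857, 0.0534]
ee_rot: [3.141, -0.003, 0.125]
contact_force: [5.6, 1.1, 0.0]
width: 0.0197
grasp_force: 40.0
```

```bash
python3 sub.py; python3 -c "
from h import *
s=robot.get_state();print(s['tool_pos'],s['ee_rot'],s['contact_force'])"
```

```text
ref bar [114.02 385.09] span 271.08 pred0/3 269.95 274.53 base [ 99.06 400.36] 301.3 pred [100.28 401.39] 301.11
now bar [116.87 381.99] span 265.12 pred0/3 259.85 264.09 base [104.57 394.55] 289.98 pred [105.91 395.71] 289.79
now bar [116.86 382.02] span 265.16 pred0/3 259.8 264.04 base [104.58 394.54] 289.96 pred [105.93 395.68] 289.75
side lift px [[242.71640087 199.7344445 ]
 [242.67634942 199.07878295]]
side foot [188.8, 229.4]
[ 0.50382598 -0.08570094  0.05339007] [ 3.14068895 -0.00339364  0.12519697] [ 5.81170768  0.91418155 -0.99894936]
```

{"fn": "send_rows", "kwargs": {"targets": [[0.015,0,0.005,0],[0.025,0,0.01,0],[0.025,0,0.015,0],[0.025,0,0.015,0],[0.025,0,0.015,0],[0.025,0,0.015,0]]}}

```text
clock: 23.32
tool_pos: [0.5041, -0.0857, 0.0533]
ee_rot: [3.141, -0.0, 0.125]
contact_force: [-2.8, 1.0, 10.2]
width: 0.0197
grasp_force: 40.0
```

```bash
python3 sub.py | sed -n 2p; python3 -c "
from h import *
s=robot.get_state();print(s['tool_pos'],s['ee_rot'],s['contact_force'])"
```

```text
now bar [116.87 381.89] span 265.02 pred0/3 260.03 264.27 base [104.41 394.7 ] 290.29 pred [105.76 395.82] 290.05
[ 0.50410884 -0.08571341  0.05336718] [ 3.14076216e+00 -3.13641727e-04  1.25003861e-01] [-3.10135663  1.61767349  9.34438381]
```

```bash
python3 -c "
from bench import robot
print(robot.sign_off())"
```

```text
the job is handed in; nothing more can be done
None
```

The job is handed in: the lever is snapped down, and the wedge is still gripped flat on the base and under the platform's front edge, with the lift measured at about 2.8 to 3 mm in the wrist camera; nothing else on the bench was moved.

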